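# Finish the pinwheel layer of paint cartons

### The job

Finish the layer of paint cartons on the plywood slab: take away the paint bottle that was left standing on the slab and stand it with the other bottles in the steel tray, without tipping it over, and lay the two loose short cartons flat in the two gaps so that the four cartons make a pinwheel, each with its outer long side and one end flush with the slab's edges. The longer carton does not fit this layer: leave it and everything else where it is.

Things in the scene. Friction and masses are not known exactly. Their poses are not given: they have to be found in the camera images.
- slab: square plywood pallet slab, 182 x 182 mm, top 18 up, fixed. Origin at the centre of its underside, x, y along its edges. Finished layer: a pinwheel, one carton in each corner with a long side and an end flush with the slab's edges, 7 mm apart. Carton centres (x, y): laid_1 (-31, -63.5), laid_2 (31, 63.5), long along x; gaps (63.5, -31), (-63.5, 31), long along y
- gap_1 (a point): centre, on the slab's top, of one empty carton place; the carton there lies with its long side along the slab's y, its end towards the slab's -y flush with the edge
- gap_2 (a point): centre, on the slab's top, of the other empty carton place; the carton there lies with its long side along the slab's y, its end towards the slab's +y flush with the edge
- laid_1: already laid on the slab: plain brown cardboard carton with a pale tape strip along its top, 120 long (its x) x 55 wide (its y) x 50 high (its z), in mm; origin at the centre of its underside
- laid_2: already laid on the slab: plain brown cardboard carton with a pale tape strip along its top, 120 long (its x) x 55 wide (its y) x 50 high (its z), in mm; origin at the centre of its underside
- carton_1: loose on the table, to be laid in either gap: plain brown cardboard carton with a pale tape strip along its top, 120 long (its x) x 55 wide (its y) x 50 high (its z), in mm; origin at the centre of its underside
- carton_2: loose on the table, to be laid in either gap: plain brown cardboard carton with a pale tape strip along its top, 120 long (its x) x 55 wide (its y) x 50 high (its z), in mm; origin at the centre of its underside
- long_carton: loose on the table, looks the same but is 150 mm long x 55 x 50 and does not fit the layer; leave it. Origin at the centre of its underside, long along its x
- bottle: left standing on the slab in one of the gaps: white plastic dropper bottle with a grey pointed cap: body diameter 40 up to a height of 72, then a shoulder and a slim cap up to 110 mm in total; origin at the centre of its underside, z up its axis
- tray: low steel tray, 190 (x) x 130 (y) mm outside, walls 5 thick and 18 high, inner floor 5 mm above the table; does not move. Origin at the centre of its underside. Two bottles stand in its +x end (about x = 60, y = +30 and -30), its -x half is free
- tray_bottle_1: stands in the tray; leave it. white plastic dropper bottle with a grey pointed cap: body diameter 40 up to a height of 72, then a shoulder and a slim cap up to 110 mm in total; origin at the centre of its underside, z up its axis
- tray_bottle_2: stands in the tray; leave it. white plastic dropper bottle with a grey pointed cap: body diameter 40 up to a height of 72, then a shoulder and a slim cap up to 110 mm in total; origin at the centre of its underside, z up its axis
- tape_roll: roll of masking tape lying flat, diameter 100, 25 mm high, a bystander; origin at the centre of its underside
- jar: amber glass jar, diameter 60, 75 mm high, a bystander; origin at the centre of its underside
- cup: steel mixing cup, diameter 70, 60 mm high, a bystander; origin at the centre of its underside
Not all that is in view belongs to the job. What is shaped like the bottle but red is not meant.

How it is judged (in metres and radians):
At the end, for the whole second after the job is handed in: All four 120 mm cartons lie flat on the slab at rest, each within 8 mm (along either slab edge) and 0.09 rad of its pinwheel place, carton_1 and carton_2 in the two gaps either way round; the bottle stands upright on the tray's floor, at rest (x of laid_1 in the frame of slab between -0.039 and -0.023 m and y of laid_1 in the frame of slab between -0.0715 and -0.0555 m and z of laid_1 in the frame of slab between 0.013 and 0.023 m and angle between the x axis of each of laid_1, laid_2 and the x axis of slab, either way round below 0.09 rad and angle between each of laid_1, laid_2's own z axis and vertical below 0.08 rad and linear speed of each of laid_1, laid_2, bottle below 0.02 m/s and x of laid_2 in the frame of slab between 0.023 and 0.039 m and y of laid_2 in the frame of slab between 0.0555 and 0.0715 m and z of laid_2 in the frame of slab between 0.013 and 0.023 m and (((x of carton_1 in the frame of slab between 0.0555 and 0.0715 m and y of carton_1 in the frame of slab between -0.039 and -0.023 m and z of carton_1 in the frame of slab between 0.013 and 0.023 m and angle between the x axis of carton_1 and the y axis of slab, either way round below 0.09 rad and angle between carton_1's own z axis and vertical below 0.08 rad and linear speed of carton_1 below 0.02 m/s) and (x of carton_2 in the frame of slab between -0.0715 and -0.0555 m and y of carton_2 in the frame of slab between 0.023 and 0.039 m and z of carton_2 in the frame of slab between 0.013 and 0.023 m and angle between the x axis of carton_2 and the y axis of slab, either way round below 0.09 rad and angle between carton_2's own z axis and vertical below 0.08 rad and linear speed of carton_2 below 0.02 m/s)) or ((x of carton_2 in the frame of slab between 0.0555 and 0.0715 m and y of carton_2 in the frame of slab between -0.039 and -0.023 m and z of carton_2 in the frame of slab between 0.013 and 0.023 m and angle between the x axis of carton_2 and the y axis of slab, either way round below 0.09 rad and angle between carton_2's own z axis and vertical below 0.08 rad and linear speed of carton_2 below 0.02 m/s) and (x of carton_1 in the frame of slab between -0.0715 and -0.0555 m and y of carton_1 in the frame of slab between 0.023 and 0.039 m and z of carton_1 in the frame of slab between 0.013 and 0.023 m and angle between the x axis of carton_1 and the y axis of slab, either way round below 0.09 rad and angle between carton_1's own z axis and vertical below 0.08 rad and linear speed of carton_1 below 0.02 m/s))) and x of bottle in the frame of tray between -0.085 and 0.085 m and y of bottle in the frame of tray between -0.055 and 0.055 m and z of bottle in the frame of tray between -0.001 and 0.011 m and angle between bottle's own z axis and vertical below 0.1 rad); the robot touches nothing.
It fails at once if the bottle from the slab is tipped over (angle between bottle's own z axis and vertical above 0.7 rad).
It fails at once if a bottle in the tray is knocked over or shifted by more than 25 mm (angle between any of tray_bottle_1, tray_bottle_2's own z axis and vertical above 0.5 rad or distance of any of tray_bottle_1, tray_bottle_2 from where it was at the start of the episode above 0.025 m).
It fails at once if the long carton, tape roll, jar or cup is moved by more than 25 mm (distance of any of long_carton, tape_roll, jar, cup from where it was at the start of the episode above 0.025 m).
It also fails if it takes over 67 s, if anything falls off the work surface, if the arm or the gripper's body presses on something with over 40 N, if the wrist force passes 120 N, or if a joint passes its speed limit or range.

### The arm

A 6-joint arm with a two-finger parallel gripper is mounted at the origin on the work surface. World frame = base frame: x ahead of the robot, y to its left, z up, the work surface at z = 0. Lengths are in mm, angles in rad, forces in N, time in s.
With the tool pointing down it reaches from about 300 to 775 mm from the base axis. Payload 14.6 kg.
Tool frame: the origin (TCP) lies between the finger pads; the fingertips stand manip.nose_length ahead of it and the grasp point (between the pads) lies 11 mm behind it (manip.nose_length is the distance from the TCP to the fingertips, in mm); z points along the fingers, y is the line along which they close (so a half turn about z gives the same grasp; the last joint's range is limited). The gripper opens to 94 mm and grips with 3 to 60 N. Pads are 16 mm wide; open, the fingers measure 119 mm over their backs; the gripper's body (75 mm by 177 mm) begins 78 mm behind the grasp point.
Start: joints at [-1.402, 0.3, 1.521, -0, 1.321, -0.067], TCP at [128.485, -534.772, 213.446] pointing down, gripper open.
Joint ranges: [-3.03, 3.03], [-0.79, 2.21], [0.23, 2.52], [-1.04, 4.18], [0, 3.07], [-2.55, 2.55]. Speed limits (rad/s): [2.22, 2.22, 2.57, 3.14, 3.14, 3.14].

### API

Orientations are given as [roll, pitch, yaw] about the fixed x, y, z axes, in that order (R = Rz(yaw) Ry(pitch) Rx(roll)).
In Python, from cell import manip, cams, job gives the robot as it stands.
- The arm moves only by the tool jog_arm, never from a script. Its argument "commands" is a list of rows, each an object of numbers: "dx", "dy", "dz": the shift along the tool's x, y, z each as a share of 40 mm, from -1 to 1; "ax", "ay", "az": the turn, a rotation vector about the tool's x, y, z each as a share of 10 degrees, from -1 to 1; "gripper": the closure, from 0 (fully open) to 1 (shut). A call has 1 to 10 rows; each row shifts and turns the commanded pose from where the row before left it, along the tool's axes as they then stand; what a row does not reach is not made up. A row lasts 1/8 s, in which the tool goes at most 62.5 mm and 10.7 degrees, less where a joint would pass 70% of its speed; a pose out of reach is approached as far as the arm can. A call with a number of a shift or a turn outside -1 to 1 is refused whole. A call with a gripper value outside its range is refused whole. The fingers move at their own pace and stop on an object; "squeeze" is the grip in N (left out, the last holds). Time passes only in rows, so rows that do not move let the fingers close. It gives the time, the measured TCP pose, the force, the opening and the grip force at its end, in the units of the state.
- manip.read_state(): the state, without advancing time (a new reading comes with each control period).
- cams.camera(name): name is "side" or "top"; returns a dict with "image" (480x640x3 uint8, red, green, blue), "fx", "fy", "cx", "cy" (pixels), "world_to_cam" (4x4, takes a point from world to camera coordinates). Camera axes: x right, y down, z forward; pixel columns grow to the right and rows downward; lengths in mm; the calibration is good to about 2 mm. A picture is of the moment at which its call begins. There is no depth.
- job.sign_off(): hands the job in; it is judged then, once.
The state is a dict: "clock": time; "joints": joint angles; "qd": joint speeds; "effort": joint torques, N m; "eef_pos": TCP position; "eef_rot": TCP orientation; "wrist_force": force on the tool from outside, world axes, zero at the start; "moment": the same for the moment, N m; "finger_gap": finger opening in mm; "finger_force": force on a finger pad.
Only numpy, scipy, OpenCV 4.12 (cv2) and the standard library are available. Lean on these libraries where they do the work, as an engineer would, in place of code of your own. Each camera call takes 0.05 s, during which the arm holds its last target. There are 200 camera calls.

## Working session

There is one attempt and no reset: what is moved stays moved. The work goes in short steps, Python scripts to look and compute and a tool call to move; the robot and the scene stay as the last step left them, time stands still between calls to the robot, and variables do not carry over. Pictures are saved under pics/ and viewed, at most 10 in all, crops included, and the job is handed in when it is done.

Besides the shell and the picture viewer there is one more tool, called after "Call:" by a JSON object that holds its "fn" and its "kwargs". jog_arm: Moves the arm, as the interface text tells. Shift numbers are shares of 40 mm and turn numbers shares of 10 degrees, none past 1 either way. Its arguments: {"type":"object","properties":{"commands":{"type":"array"},"squeeze":{"type":"number"}},"required":["commands"]}

```bash
ls; mkdir -p pics; python3 - <<'E'
from cell import manip,cams,job
import cv2,numpy as np
print(manip.read_state(),manip.nose_length)
for n in("top","side"):
    c=cams.camera(n);cv2.imwrite(f"pics/{n}0.png",c["image"][:,:,::-1])
    print(n,c["fx"],c["fy"],c["cx"],c["cy"],np.round(c["world_to_cam"],4).tolist())
E
```

```text
pics
{'clock': 0.0, 'joints': array([-1.40160366e+00,  3.00503966e-01,  1.52155574e+00,  2.05833418e-05,
        1.32068465e+00, -6.66188297e-02]), 'qd': array([ 2.62850825e-05, -6.77156995e-04, -1.18223992e-03,  6.76860583e-04,
       -1.61404157e-04, -2.71400363e-04]), 'effort': array([-3.75242062e-04, -5.31805801e+01, -3.52741671e+01,  7.08246650e-02,
        2.43152253e-02, -5.69279723e-05]), 'eef_pos': array([ 128.44944118, -534.54419702,  212.87901159]), 'eef_rot': array([-3.14044483e+00, -9.65611510e-05,  2.35806333e-01]), 'wrist_force': array([-0.07833642,  0.55557284, -1.11712861]), 'moment': array([ 0.03786987, -0.01696119,  0.00098125]), 'finger_force': 0.0, 'finger_gap': 94.13391636563411} 8.0
top 547.2421165502473 547.2421165502473 316.41850433748374 243.16024224485085 [[0.0757, -0.9971, 0.004, -47.3042], [-0.9692, -0.0745, -0.2347, 600.8171], [0.2343, 0.0139, -0.9721, 915.0823], [0.0, 0.0, 0.0, 1.0]]
side 451.9083348492289 451.9083348492289 318.2829113049736 243.97323350972513 [[-0.986, -0.1668, 0.0077, 594.8618], [-0.1215, 0.6852, -0.7182, 126.3638], [0.1146, -0.709, -0.6958, 930.563], [0.0, 0.0, 0.0, 1.0]]
```

View pics/top0.png

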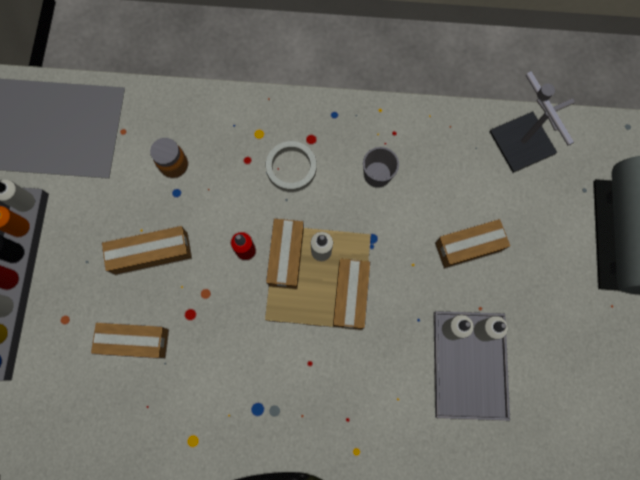

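View pics/side0.png

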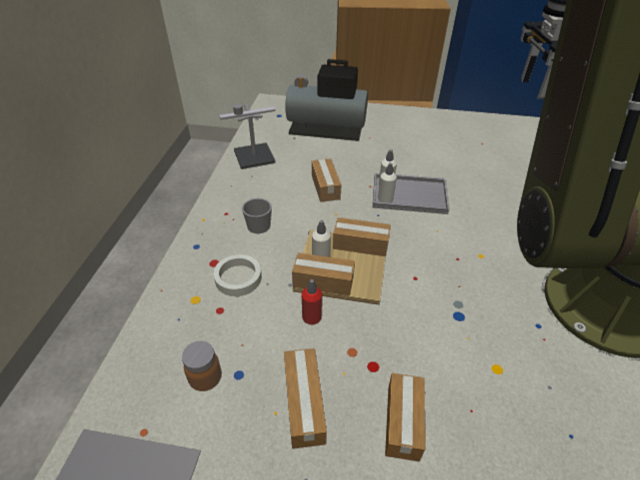

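The top view shows these objects:
- Short-looking cartons at (129,340) and (474,242), with a longer one at (145,249).
- The slab at about (318,278), with cartons laid at (286,253) and (351,292).
- The tray at (471,365), with bottles at (461,326) and (495,328).
- The tape roll at (291,166), the cup at (380,167) and the jar at (167,156).

Candidates for the bottle: white on the slab (321,245), red (243,244), two white in the tray, and the rack bottles at the left (5,190). I choose (321,245). Candidates for the cartons: (129,340), (474,242) and (145,249). I'll choose by measured length.

```bash
cat > h.py <<'E'
import cv2,numpy as np
from cell import manip,cams,job
def ray(c,uv):
    W=np.array(c["world_to_cam"]);R=W[:3,:3];o=-R.T@W[:3,3]
    d=R.T@np.array([(uv[0]-c["cx"])/c["fx"],(uv[1]-c["cy"])/c["fy"],1.]);return o,d/np.linalg.norm(d)
def plane(c,uv,z):
    o,d=ray(c,uv);return (o+d*(z-o[2])/d[2])
def tri(c1,p1,c2,p2):
    o1,d1=ray(c1,p1);o2,d2=ray(c2,p2)
    s=np.linalg.lstsq(np.c_[d1,-d2],o2-o1,rcond=None)[0]
    a,b=o1+s[0]*d1,o2+s[1]*d2;return (a+b)/2,np.linalg.norm(a-b)
def proj(c,P):
    p=np.array(c["world_to_cam"])@np.r_[P,1];return np.array([c["cx"]+c["fx"]*p[0]/p[2],c["cy"]+c["fy"]*p[1]/p[2]])
E
python3 - <<'E'
from h import *
t=cams.camera("top");im=cv2.cvtColor(t["image"],cv2.COLOR_RGB2BGR);s=cams.camera("side")["image"][:,:,::-1]
hsv=cv2.cvtColor(im,cv2.COLOR_BGR2HSV)
for n,(u,v) in dict(tape=(129,341),brown=(120,328),brown2=(275,240),slab=(300,305),slab2=(345,245),table=(230,380),bot=(318,250),tray=(470,380),tape2=(474,242)).items(): print(n,hsv[v,u])
a=cv2.resize(im[205:355,230:430],None,fx=2,fy=2,interpolation=2)
b=cv2.resize(s[200:350,250:450],None,fx=2,fy=2,interpolation=2)
c=cv2.resize(im[205:355,70:270],None,fx=2,fy=2,interpolation=2)
d=cv2.resize(im[205:355,420:620],None,fx=2,fy=2,interpolation=2)
cv2.imwrite("pics/crop.png",np.vstack([np.hstack([a,b]),np.hstack([c,d])]))
E
```

```text
tape [ 54   8 150]
brown [ 17 146 117]
brown2 [ 17 146 117]
slab [ 21 109 131]
slab2 [ 21 108 137]
table [ 34  15 132]
bot [ 27  18 142]
tray [125  15 101]
tape2 [ 48   9 148]
```

View pics/crop.png

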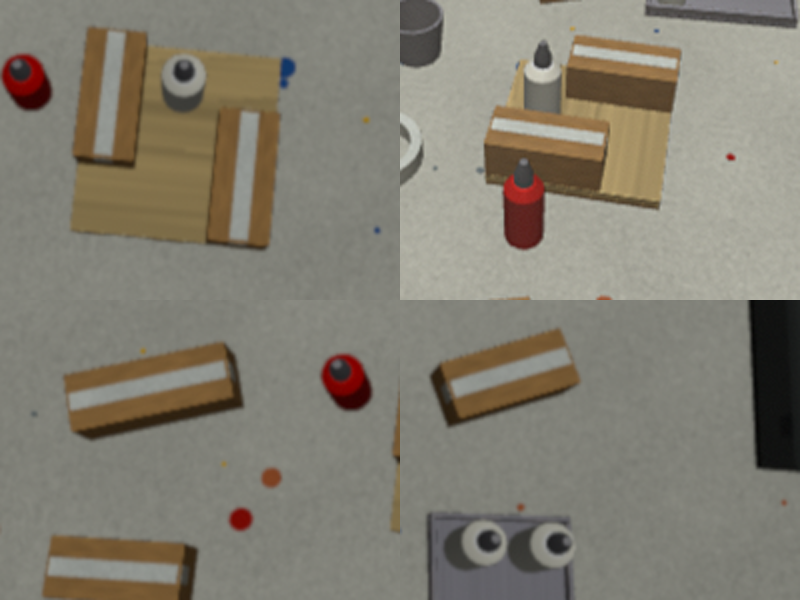

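The crop confirms the white grey-capped bottle on the slab at top-view pixel (321,245), with the red one excluded at (243,244). The upper-left carton is visibly longer than the other two.

```bash
cat > meas.py <<'E'
from h import *
def faces(c,vmin):
    hsv=cv2.cvtColor(c["image"],cv2.COLOR_RGB2HSV)
    m=cv2.inRange(hsv,(13,126,vmin),(20,255,255)); out=[]
    # join the two brown bands of one top face across the tape
    m=cv2.morphologyEx(m,cv2.MORPH_CLOSE,np.ones((11,11),np.uint8),borderValue=0)
    m=cv2.morphologyEx(m,cv2.MORPH_OPEN,np.ones((5,5),np.uint8))
    for k in cv2.findContours(m,cv2.RETR_EXTERNAL,cv2.CHAIN_APPROX_NONE)[0]:
        if cv2.contourArea(k)>500: out.append((cv2.boxPoints(cv2.minAreaRect(k)),k))
    return out
def tapes(c,vmin=140):
    hsv=cv2.cvtColor(c["image"],cv2.COLOR_RGB2HSV)
    br=cv2.inRange(hsv,(10,100,30),(24,255,255)); near=cv2.morphologyEx(br,cv2.MORPH_CLOSE,np.ones((17,17),np.uint8))
    m=cv2.inRange(hsv,(0,0,vmin),(180,60,255))&near
    m=cv2.morphologyEx(m,cv2.MORPH_OPEN,np.ones((3,3),np.uint8))
    return [(cv2.minAreaRect(k),k) for k in cv2.findContours(m,cv2.RETR_EXTERNAL,cv2.CHAIN_APPROX_NONE)[0] if cv2.contourArea(k)>150]
def boxw(c,b,z):
    P=np.array([plane(c,p+0.,z)[:2] for p in b]);e=[P[1]-P[0],P[2]-P[1]]
    l=[np.linalg.norm(x) for x in e];i=int(np.argmax(l))
    return P.mean(0),max(l),min(l),np.degrees(np.arctan2(e[i][1],e[i][0]))%180
E
python3 - <<'E'
from meas import *
t=cams.camera("top");s=cams.camera("side")
for b,k in faces(t,95): print("face",np.round(b.mean(0)),[np.round(x,1) for x in boxw(t,b,50)],[np.round(x,1) for x in boxw(t,b,68)])
for r,k in tapes(t): print("tape top",np.round(r[0],1),np.round(r[1],1),[np.round(x,1) for x in boxw(t,cv2.boxPoints(r),50)])
hs=cv2.cvtColor(s["image"],cv2.COLOR_RGB2HSV)
for p in [(327,270),(300,400),(345,265),(303,440),(308,437)]:print(p,hs[p[1],p[0]])
for r,k in tapes(s): print("tape side",np.round(r[0],1),np.round(r[1],1))
E
```

```text
face [125. 350.] [array([389.3, 319. ]), np.float64(115.8), np.float64(16.4), np.float64(91.4)] [array([389. , 312.9]), np.float64(113.6), np.float64(16.1), np.float64(91.4)]
face [362. 294.] [array([521.1, -89.8]), np.float64(121.0), np.float64(16.0), np.float64(178.2)] [array([518.3, -88.5]), np.float64(118.8), np.float64(15.8), np.float64(178.2)]
face [341. 291.] [array([522.7, -51.7]), np.float64(120.0), np.float64(19.1), np.float64(178.6)] [array([519.9, -51.1]), np.float64(117.8), np.float64(18.7), np.float64(178.6)]
face [144. 248.] [array([574.4, 314.3]), np.float64(150.1), np.float64(52.9), np.float64(107.1)] [array([570.7, 308.3]), np.float64(147.3), np.float64(51.9), np.float64(107.1)]
face [475. 242.] [array([ 633.6, -292.2]), np.float64(119.1), np.float64(53.0), np.float64(110.9)] [array([ 628.8, -287.1]), np.float64(116.9), np.float64(52.1), np.float64(110.9)]
face [285. 252.] [array([587.4,  55.7]), np.float64(119.1), np.float64(54.8), np.float64(179.5)] [array([583.5,  54.4]), np.float64(116.9), np.float64(53.8), np.float64(179.5)]
tape top [125.9 339.4] [62.4  7.8] [array([407.7, 321.2]), np.float64(110.8), np.float64(13.6), np.float64(90.6)]
tape top [351.8 292.1] [ 8.2 62.5] [array([522.9, -71.6]), np.float64(113.9), np.float64(14.9), np.float64(178.7)]
tape top [143.  247.3] [ 7.5 78.7] [array([575.7, 315.9]), np.float64(142.7), np.float64(14.4), np.float64(106.8)]
tape top [474.5 240.7] [ 7.3 58.8] [array([ 635.1, -292.2]), np.float64(111.3), np.float64(13.6), np.float64(111.0)]
tape top [284.3 250.9] [ 8.1 60.7] [array([589.5,  56.5]), np.float64(114.2), np.float64(15.0), np.float64(179.3)]
(327, 270) [ 16 129 154]
(300, 400) [ 21  33 179]
(345, 265) [ 17  66 166]
(303, 440) [ 16 104  88]
(308, 437) [ 27  27 104]
tape side [406.5 410. ] [68. 11.]
tape side [303.7 391.1] [81.7 10.5]
tape side [323.5 265.2] [56.   6.5]
tape side [361.9 227.9] [51.1  5.5]
```

```bash
cat >> meas.py <<'E'
def topface(c,uv,r=50,vmin=95):
    hsv=cv2.cvtColor(c["image"],cv2.COLOR_RGB2HSV)
    m=cv2.inRange(hsv,(13,126,vmin),(20,255,255))
    tp=min(tapes(c),key=lambda q:np.hypot(*(np.array(q[0][0])-uv)))
    cv2.drawContours(m,[tp[1]],-1,255,-1)
    m=cv2.morphologyEx(m,cv2.MORPH_CLOSE,np.ones((3,3),np.uint8))
    m=cv2.morphologyEx(m,cv2.MORPH_OPEN,np.ones((3,3),np.uint8))
    n,l=cv2.connectedComponents(m);u,v=map(int,tp[0][0])
    k=cv2.findNonZero((l==l[v,u]).astype(np.uint8))
    return cv2.boxPoints(cv2.minAreaRect(k)),tp[0]
E
python3 - <<'E'
from meas import *
t=cams.camera("top");s=cams.camera("side")
T={}
for n,uv,su,z in [("A",(126,339),(406,410),50),("B",(474,241),None,50),("long",(143,247),(304,391),50),("laidR",(352,292),(362,228),68),("laidL",(284,251),(323,265),68)]:
    b,tp=topface(t,uv); 
    print(n,[np.round(x,1) for x in boxw(t,b,z)],"tape",[np.round(x,1) for x in boxw(t,cv2.boxPoints(tp),z)])
    if su:
        q=min(tapes(s),key=lambda q:np.hypot(*(np.array(q[0][0])-su)))
        # strip ends in both views
        def ends(r):
            B=cv2.boxPoints(r);i=0 if np.linalg.norm(B[0]-B[1])<np.linalg.norm(B[1]-B[2]) else 1
            return (B[i]+B[i+1])/2,(B[(i+2)%4]+B[(i+3)%4])/2
        print("   tri",[np.round(x,1) for x in tri(t,tp[0],s,q[0][0])])
# B in side
for r,k in tapes(s,110):
    if np.hypot(r[0][0]-327,r[0][1]-178)<20: print("B side",r,tri(t,(474.5,241),s,r[0]))
# slab mask
hsv=cv2.cvtColor(t["image"],cv2.COLOR_RGB2HSV)
m=cv2.inRange(hsv,(18,70,80),(25,126,255));m[:200]=0;m[350:]=0;m[:,:255]=0;m[:,390:]=0
m=cv2.morphologyEx(m,2,np.ones((5,5),np.uint8));k=cv2.findNonZero(m);print("slab hull",cv2.approxPolyDP(cv2.convexHull(k),4,True).reshape(-1,2).tolist())
# grey tray
m=cv2.inRange(hsv,(110,8,40),(140,60,140));m[:290]=0;m[:,:410]=0;m[:,540:]=0
k=max(cv2.findContours(cv2.morphologyEx(m,3,np.ones((7,7),np.uint8)),0,1)[0],key=cv2.contourArea);r=cv2.minAreaRect(k);print("tray",r,[np.round(x,1) for x in boxw(t,cv2.boxPoints(r),18)])
# caps: dark grey blobs
for nm,c,ce in(("top",t,[(321,241),(462,324),(498,326)]),("side",s,[(321,228),(389,158),(389,170)])):
  g=cv2.cvtColor(c["image"],cv2.COLOR_RGB2GRAY)
  for u,v in ce:
    w=g[v-14:v+15,u-14:u+15];print(nm,u,v);
    n,l,st,cc=cv2.connectedComponentsWithStats((w<85).astype(np.uint8));print([(x[4],x[:4].tolist(),np.round(y+[u-14,v-14],1).tolist()) for x,y in zip(st[1:],cc[1:]) if x[4]>15])
E
```

```text
A [array([407.2, 320. ]), np.float64(120.8), np.float64(51.6), np.float64(90.6)] tape [array([407.6, 321.2]), np.float64(110.7), np.float64(13.7), np.float64(90.8)]
   tri [array([407.6, 321.8,  47.9]), np.float64(0.1)]
B [array([ 633.7, -292.4]), np.float64(120.1), np.float64(53.0), np.float64(110.9)] tape [array([ 635.1, -292.2]), np.float64(111.3), np.float64(13.7), np.float64(110.9)]
long [array([574.5, 314.4]), np.float64(150.1), np.float64(52.9), np.float64(107.2)] tape [array([575.7, 315.9]), np.float64(142.7), np.float64(14.4), np.float64(106.8)]
   tri [array([575.2, 317.3,  46.8]), np.float64(2.2)]
laidR [array([519. , -69.2]), np.float64(119.3), np.float64(55.2), np.float64(178.2)] tape [array([520.1, -70.6]), np.float64(111.8), np.float64(14.6), np.float64(178.7)]
   tri [array([518.9, -70.4,  70.1]), np.float64(0.4)]
laidL [array([583.6,  54.3]), np.float64(116.8), np.float64(53.8), np.float64(179.3)] tape [array([585.6,  55.2]), np.float64(111.9), np.float64(14.8), np.float64(179.2)]
   tri [array([584.1,  55.1,  70.2]), np.float64(0.5)]
slab hull [[369, 235], [367, 260
[... 247 characters left out ...]
241
[(np.int32(71), [10, 9, 10, 10], [321.4, 240.8]), (np.int32(77), [4, 21, 21, 8], [320.2, 253.1])]
top 462 324
[(np.int32(105), [0, 8, 13, 21], [450.8, 330.6]), (np.int32(80), [11, 10, 11, 11], [463.4, 325.2]), (np.int32(38), [26, 13, 3, 15], [475.1, 329.9])]
top 498 326
[(np.int32(80), [0, 6, 11, 23], [486.5, 333.0]), (np.int32(84), [9, 10, 12, 10], [498.2, 326.5])]
side 321 228
[(np.int32(75), [10, 9, 9, 11], [320.8, 228.2]), (np.int32(23), [26, 20, 3, 9], [334.2, 238.4])]
side 389 158
[(np.int32(53), [11, 7, 7, 10], [389.4, 156.1]), (np.int32(50), [11, 21, 8, 8], [389.3, 169.0])]
side 389 170
[(np.int32(31), [11, 0, 7, 5], [389.2, 157.9]), (np.int32(55), [11, 9, 8, 9], [389.3, 169.3])]
```

```bash
python3 - <<'E'
from meas import *
t=cams.camera("top");s=cams.camera("side")
for uv in[(369.5,234.5),(266,320)]: print("slabcorner",plane(t,uv,18).round(1))
print("bottle cap",tri(t,(321.4,240.8),s,(320.8,228.2)))
print("tb",tri(t,(463.4,325.2),s,(389.4,156.1)),tri(t,(463.4,325.2),s,(389.3,169.3)),tri(t,(498.2,326.5),s,(389.4,156.1)))
hsv=cv2.cvtColor(t["image"],cv2.COLOR_RGB2HSV)
# bottle shoulder/ body: bright low-sat blob on slab
m=cv2.inRange(hsv,(0,0,60),(180,50,255));w=m[225:270,305:340];n,l,st,cc=cv2.connectedComponentsWithStats(w);print([(x.tolist(),(y+[305,225]).round(1).tolist()) for x,y in zip(st[1:],cc[1:]) if x[4]>60])
m2=cv2.inRange(hsv,(0,0,110),(180,50,255))[230:265,308:338]
n,l,st,cc=cv2.connectedComponentsWithStats(m2);print([(x.tolist(),(y+[308,230]).round(1).tolist()) for x,y in zip(st[1:],cc[1:]) if x[4]>60])
h2=cv2.cvtColor(s["image"],cv2.COLOR_RGB2HSV)
for lo in(70,100):
  m=cv2.inRange(h2,(0,0,lo),(180,60,255))[238:262,305:340];cols=np.where(m[4:16].mean(0)>128)[0]+305;print("side body cols",cols.min(),cols.max())
# side tape B
for lo in(100,130,150):
  m=cv2.inRange(h2,(0,0,lo),(180,60,255))[155:205,308:345];n,l,st,cc=cv2.connectedComponentsWithStats(m);print(lo,[(x.tolist(),(y+[308,155]).round(1).tolist()) for x,y in zip(st[1:],cc[1:]) if x[4]>30])
print(proj(s,[634.5,-292.3,50]))
E
```

```text
slabcorner [ 640.4 -100.5   18. ]
slabcorner [463.4  80.9  18. ]
bottle cap (array([599.59307326, -10.3066206 , 109.35836894]), np.float64(2.2598768371879436))
tb (array([ 472.59453224, -249.47770017,  143.65035824]), np.float64(9.416593281005559)) (array([ 472.75592738, -260.19373752,  100.57014267]), np.float64(0.37709543905309334)) (array([ 475.40613099, -319.11794416,   99.99904056]), np.float64(0.9696217682785468))
[([0, 0, 35, 6, 154], [324.3, 226.8]), ([6, 7, 22, 29, 452], [321.2, 245.9])]
[([3, 2, 22, 21, 266], [321.5, 242.9])]
side body cols 312 329
side body cols 314 327
100 [([0, 0, 37, 50, 1051], [326.1, 178.1]), ([20, 31, 6, 7, 39], [330.6, 189.2])]
130 [([0, 0, 37, 50, 1022], [326.1, 177.7])]
150 [([0, 0, 37, 50, 980], [326.2, 177.4])]
[325.36442856 172.12820997]
```

Measured positions (mm):
- Slab: centre about (552,-8), yaw about -1.2°, laid carton tops at z≈70.
- Bottle: about (600,-10).
- Tray: centre (412,-297).
- Carton A: (407.5,320.5), at 90.7°.
- Carton B: (634.5,-292.3), at 110.9°.

Both loose cartons measure 120 mm. The other one is 150 mm and stays where it is.

Call:
{"fn": "jog_arm", "kwargs": {"commands": [{"az":-0.95,"gripper":0},{"az":-0.95,"gripper":0},{"az":-0.95,"gripper":0},{"az":-0.95,"gripper":0},{"az":-0.95,"gripper":0},{"az":-0.95,"gripper":0},{"az":-0.95,"gripper":0},{"az":-0.95,"gripper":0},{"dx":0.5,"dy":0.5,"gripper":0},{"dx":0.9,"dy":0.8,"gripper":0}], "squeeze": 20}}

```text
schema error: expected keys dx, dy, dz, ax, ay, az, gripper
```

Call:
{"fn": "jog_arm", "kwargs": {"commands": [{"dx":0.9,"dy":0.8,"gripper":0},{"dx":0.9,"dy":0.8,"gripper":0},{"dx":0.9,"dy":0.8,"gripper":0},{"dx":0.9,"dy":0.8,"gripper":0},{"dx":0.9,"dy":0.8,"gripper":0},{"dx":0.9,"dy":0.8,"gripper":0},{"dx":0.9,"dy":0.8,"gripper":0},{"dx":0.9,"dy":0.8,"gripper":0},{"dx":0.9,"dy":0.8,"gripper":0},{"gripper":0}]}}

```text
schema error: expected keys dx, dy, dz, ax, ay, az, gripper
```

All the keys are required, so I'll send full rows.

Call:
{"fn": "jog_arm", "kwargs": {"commands": [{"dx":0,"dy":0,"dz":0,"ax":0,"ay":0,"az":-0.95,"gripper":0},{"dx":0,"dy":0,"dz":0,"ax":0,"ay":0,"az":-0.95,"gripper":0},{"dx":0,"dy":0,"dz":0,"ax":0,"ay":0,"az":-0.95,"gripper":0},{"dx":0,"dy":0,"dz":0,"ax":0,"ay":0,"az":-0.95,"gripper":0},{"dx":0,"dy":0,"dz":0,"ax":0,"ay":0,"az":-0.95,"gripper":0},{"dx":0,"dy":0,"dz":0,"ax":0,"ay":0,"az":-0.95,"gripper":0},{"dx":0,"dy":0,"dz":0,"ax":0,"ay":0,"az":-0.95,"gripper":0},{"dx":0,"dy":0,"dz":0,"ax":0,"ay":0,"az":-0.95,"gripper":0},{"dx":0.5,"dy":0.5,"dz":0,"ax":0,"ay":0,"az":0,"gripper":0},{"dx":0.9,"dy":0.8,"dz":0,"ax":0,"ay":0,"az":0,"gripper":0}], "squeeze": 20}}

```text
clock: 1.75
eef_pos: [181.0, -478.9, 213.1]
eef_rot: [-3.141, -0.0, 1.561]
wrist_force: [0.8, 0.0, -0.1]
finger_gap: 94.0
finger_force: 0.0
```

Call:
{"fn": "jog_arm", "kwargs": {"commands": [{"dx":0.9,"dy":0.8,"dz":0,"ax":0,"ay":0,"az":0,"gripper":0},{"dx":0.9,"dy":0.8,"dz":0,"ax":0,"ay":0,"az":0,"gripper":0},{"dx":0.9,"dy":0.8,"dz":0,"ax":0,"ay":0,"az":0,"gripper":0},{"dx":0.9,"dy":0.8,"dz":0,"ax":0,"ay":0,"az":0,"gripper":0},{"dx":0.9,"dy":0.8,"dz":0,"ax":0,"ay":0,"az":0,"gripper":0},{"dx":0.9,"dy":0.8,"dz":0,"ax":0,"ay":0,"az":0,"gripper":0},{"dx":0.9,"dy":0.8,"dz":0,"ax":0,"ay":0,"az":0,"gripper":0},{"dx":0.9,"dy":0.8,"dz":0,"ax":0,"ay":0,"az":0,"gripper":0},{"dx":0.9,"dy":0.8,"dz":0,"ax":0,"ay":0,"az":0,"gripper":0},{"dx":0,"dy":0,"dz":0,"ax":0,"ay":0,"az":0,"gripper":0}]}}

```text
clock: 3.0
eef_pos: [472.9, -155.7, 213.3]
eef_rot: [-3.141, -0.0, 1.566]
wrist_force: [-0.1, 0.7, -0.4]
finger_gap: 93.8
finger_force: 0.0
```

Call:
{"fn": "jog_arm", "kwargs": {"commands": [{"dx":0.9,"dy":0.8,"dz":0,"ax":0,"ay":0,"az":0,"gripper":0},{"dx":0.9,"dy":0.8,"dz":0,"ax":0,"ay":0,"az":0,"gripper":0},{"dx":0.9,"dy":0.8,"dz":0,"ax":0,"ay":0,"az":0,"gripper":0},{"dx":0.9,"dy":0.76,"dz":0,"ax":0,"ay":0,"az":0,"gripper":0},{"dx":0,"dy":0,"dz":0,"ax":0,"ay":0,"az":0,"gripper":0},{"dx":0,"dy":0,"dz":0.8,"ax":0,"ay":0,"az":0,"gripper":0},{"dx":0,"dy":0,"dz":0.8,"ax":0,"ay":0,"az":0,"gripper":0},{"dx":0,"dy":0,"dz":0.8,"ax":0,"ay":0,"az":0,"gripper":0},{"dx":0,"dy":0,"dz":0.8,"ax":0,"ay":0,"az":0,"gripper":0},{"dx":0,"dy":0,"dz":0.7,"ax":0,"ay":0,"az":0,"gripper":0}]}}

```text
clock: 4.25
eef_pos: [598.5, -16.4, 56.5]
eef_rot: [-3.141, 0.0, 1.561]
wrist_force: [-0.1, -0.3, -0.7]
finger_gap: 94.3
finger_force: 0.0
```

Call:
{"fn": "jog_arm", "kwargs": {"commands": [{"dx":0,"dy":0,"dz":0,"ax":0,"ay":0,"az":0,"gripper":0.3},{"dx":0,"dy":0,"dz":0,"ax":0,"ay":0,"az":0,"gripper":0.45},{"dx":0,"dy":0,"dz":0,"ax":0,"ay":0,"az":0,"gripper":0.55},{"dx":0,"dy":0,"dz":0,"ax":0,"ay":0,"az":0,"gripper":0.6},{"dx":0,"dy":0,"dz":0,"ax":0,"ay":0,"az":0,"gripper":0.65},{"dx":0,"dy":0,"dz":0,"ax":0,"ay":0,"az":0,"gripper":0.7}]}}

```text
clock: 5.0
eef_pos: [599.4, -14.7, 57.6]
eef_rot: [3.141, 0.0, 1.562]
wrist_force: [0.3, 0.4, 0.8]
finger_gap: 39.3
finger_force: 20.0
```

Call:
{"fn": "jog_arm", "kwargs": {"commands": [{"dx":0,"dy":0,"dz":-0.5,"ax":0,"ay":0,"az":0,"gripper":0.7},{"dx":0,"dy":0,"dz":-0.9,"ax":0,"ay":0,"az":0,"gripper":0.7},{"dx":0,"dy":0,"dz":-0.9,"ax":0,"ay":0,"az":0,"gripper":0.7},{"dx":0,"dy":0,"dz":-0.7,"ax":0,"ay":0,"az":0,"gripper":0.7},{"dx":-0.5,"dy":-0.4,"dz":0,"ax":0,"ay":0,"az":0,"gripper":0.7},{"dx":-0.8,"dy":-0.6,"dz":0,"ax":0,"ay":0,"az":0,"gripper":0.7},{"dx":-0.8,"dy":-0.65,"dz":0,"ax":0,"ay":0,"az":0,"gripper":0.7},{"dx":-0.8,"dy":-0.65,"dz":0,"ax":0,"ay":0,"az":0,"gripper":0.7},{"dx":-0.8,"dy":-0.65,"dz":0,"ax":0,"ay":0,"az":0,"gripper":0.7},{"dx":-0.8,"dy":-0.65,"dz":0,"ax":0,"ay":0,"az":0,"gripper":0.7}]}}

```text
clock: 6.25
eef_pos: [452.8, -194.4, 177.5]
eef_rot: [-3.142, 0.0, 1.562]
wrist_force: [0.7, -0.8, -0.7]
finger_gap: 39.2
finger_force: 20.0
```

Call:
{"fn": "jog_arm", "kwargs": {"commands": [{"dx":-0.8,"dy":-0.65,"dz":0,"ax":0,"ay":0,"az":0,"gripper":0.7},{"dx":-0.8,"dy":-0.65,"dz":0,"ax":0,"ay":0,"az":0,"gripper":0.7},{"dx":-0.5,"dy":-0.5,"dz":0,"ax":0,"ay":0,"az":0,"gripper":0.7},{"dx":-0.3,"dy":-0.3,"dz":0,"ax":0,"ay":0,"az":0,"gripper":0.7},{"dx":0,"dy":0,"dz":0,"ax":0,"ay":0,"az":0,"gripper":0.7}]}}

```text
clock: 6.88
eef_pos: [368.8, -289.1, 177.5]
eef_rot: [3.142, -0.0, 1.561]
wrist_force: [-0.3, 0.2, -1.5]
finger_gap: 39.2
finger_force: 20.0
```

Call:
{"fn": "jog_arm", "kwargs": {"commands": [{"dx":-0.2,"dy":-0.1,"dz":0.7,"ax":0,"ay":0,"az":0,"gripper":0.7},{"dx":0,"dy":0,"dz":0.8,"ax":0,"ay":0,"az":0,"gripper":0.7},{"dx":0,"dy":0,"dz":0.8,"ax":0,"ay":0,"az":0,"gripper":0.7},{"dx":0,"dy":0,"dz":0.6,"ax":0,"ay":0,"az":0,"gripper":0.7},{"dx":0,"dy":0,"dz":0.2,"ax":0,"ay":0,"az":0,"gripper":0.7},{"dx":0,"dy":0,"dz":0.1,"ax":0,"ay":0,"az":0,"gripper":0.7},{"dx":0,"dy":0,"dz":0.05,"ax":0,"ay":0,"az":0,"gripper":0.7},{"dx":0,"dy":0,"dz":0,"ax":0,"ay":0,"az":0,"gripper":0.7}]}}

```text
clock: 7.88
eef_pos: [365.2, -296.9, 47.9]
eef_rot: [3.141, 0.001, 1.562]
wrist_force: [-0.9, -0.6, -1.4]
finger_gap: 39.5
finger_force: 20.0
```

Call:
{"fn": "jog_arm", "kwargs": {"commands": [{"dx":0,"dy":0,"dz":0.05,"ax":0,"ay":0,"az":0,"gripper":0.7},{"dx":0,"dy":0,"dz":0.04,"ax":0,"ay":0,"az":0,"gripper":0.7},{"dx":0,"dy":0,"dz":0,"ax":0,"ay":0,"az":0,"gripper":0.7}]}}

```text
clock: 8.25
eef_pos: [365.2, -297.0, 44.4]
eef_rot: [3.141, 0.0, 1.562]
wrist_force: [-0.9, 1.7, 6.8]
finger_gap: 39.7
finger_force: 20.0
```

Call:
{"fn": "jog_arm", "kwargs": {"commands": [{"dx":0,"dy":0,"dz":0,"ax":0,"ay":0,"az":0,"gripper":0.5},{"dx":0,"dy":0,"dz":0,"ax":0,"ay":0,"az":0,"gripper":0.3},{"dx":0,"dy":0,"dz":0,"ax":0,"ay":0,"az":0,"gripper":0},{"dx":0,"dy":0,"dz":0,"ax":0,"ay":0,"az":0,"gripper":0},{"dx":0,"dy":0,"dz":-0.6,"ax":0,"ay":0,"az":0,"gripper":0},{"dx":0,"dy":0,"dz":-1,"ax":0,"ay":0,"az":0,"gripper":0},{"dx":0,"dy":0,"dz":-1,"ax":0,"ay":0,"az":0,"gripper":0},{"dx":0,"dy":0,"dz":-1,"ax":0,"ay":0,"az":0,"gripper":0},{"dx":0,"dy":0,"dz":-0.1,"ax":0,"ay":0,"az":0,"gripper":0}]}}

```text
clock: 9.38
eef_pos: [365.6, -297.4, 194.3]
eef_rot: [3.138, 0.003, 1.562]
wrist_force: [0.9, -0.7, -0.3]
finger_gap: 94.1
finger_force: 0.0
```

Call:
{"fn": "jog_arm", "kwargs": {"commands": [{"dx":0.1,"dy":1,"dz":0,"ax":0,"ay":0,"az":0,"gripper":0},{"dx":0.1,"dy":1,"dz":0,"ax":0,"ay":0,"az":0,"gripper":0},{"dx":0.1,"dy":1,"dz":0,"ax":0,"ay":0,"az":0,"gripper":0},{"dx":0.1,"dy":1,"dz":0,"ax":0,"ay":0,"az":0,"gripper":0},{"dx":0.1,"dy":1,"dz":0,"ax":0,"ay":0,"az":0,"gripper":0},{"dx":0,"dy":1,"dz":0,"ax":0,"ay":0,"az":0,"gripper":0},{"dx":0,"dy":0.5,"dz":0,"ax":0,"ay":0,"az":-0.7,"gripper":0},{"dx":0,"dy":0,"dz":0,"ax":0,"ay":0,"az":-0.7,"gripper":0},{"dx":0,"dy":0,"dz":0,"ax":0,"ay":0,"az":-0.74,"gripper":0},{"dx":0,"dy":0,"dz":0,"ax":0,"ay":0,"az":0,"gripper":0}]}}

```text
clock: 10.62
eef_pos: [624.9, -278.9, 190.5]
eef_rot: [-3.14, -0.001, 1.935]
wrist_force: [0.8, 0.5, -0.1]
finger_gap: 94.0
finger_force: 0.0
```

```bash
cat > go.py <<'E'
import sys
from h import *
def go(tx,ty,tz,yaw):
    s=manip.read_state();p=s["eef_pos"];y=s["eef_rot"][2];d=np.array([tx,ty,tz])-p
    print("pos",p.round(1),"yaw",np.degrees(y).round(2),"units dx,dy,dz",np.round(np.array([d[0]*np.cos(y)+d[1]*np.sin(y),d[0]*np.sin(y)-d[1]*np.cos(y),-d[2]])/40,3),"az",round((np.degrees(y)-yaw)/10,3))
if __name__=="__main__":
    s=cams.camera("top");cv2.imwrite(sys.argv[5],s["image"][:,:,::-1]) if len(sys.argv)>5 else 0
    go(*map(float,sys.argv[1:5]))
E
python3 go.py 628.1 -275.5 20 110.9 pics/t1.png
```

```text
pos [ 624.9 -279.   190.8] yaw 110.74 units dx,dy,dz [0.052 0.106 4.27 ] az -0.016
```

View pics/t1.png

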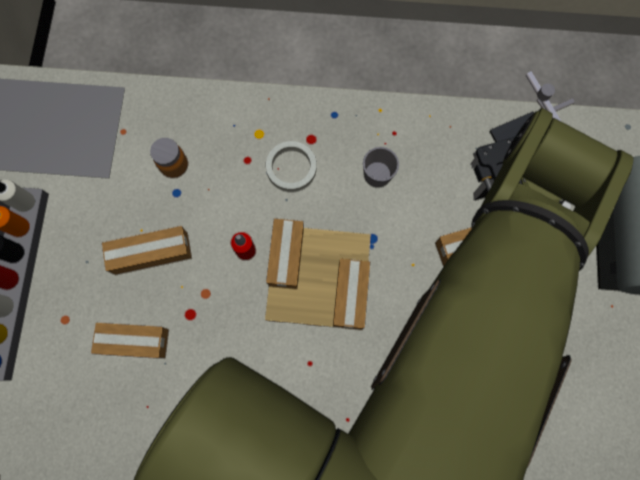

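The arm is above carton B and hides the tray. The bottle is gone from the slab, and everything else is in place. I'll descend and grip.

Call:
{"fn": "jog_arm", "kwargs": {"commands": [{"dx":0.05,"dy":0.1,"dz":0.9,"ax":0,"ay":0,"az":0,"gripper":0},{"dx":0,"dy":0,"dz":0.9,"ax":0,"ay":0,"az":0,"gripper":0},{"dx":0,"dy":0,"dz":0.9,"ax":0,"ay":0,"az":0,"gripper":0},{"dx":0,"dy":0,"dz":0.8,"ax":0,"ay":0,"az":0,"gripper":0},{"dx":0,"dy":0,"dz":0.5,"ax":0,"ay":0,"az":0,"gripper":0},{"dx":0,"dy":0,"dz":0.25,"ax":0,"ay":0,"az":0,"gripper":0},{"dx":0,"dy":0,"dz":0,"ax":0,"ay":0,"az":0,"gripper":0}]}}

```text
clock: 11.55
eef_pos: [628.2, -275.8, 21.9]
eef_rot: [-3.142, -0.0, 1.935]
wrist_force: [-0.1, 0.2, 0.1]
finger_gap: 94.1
finger_force: 0.0
```

Call:
{"fn": "jog_arm", "kwargs": {"commands": [{"dx":0,"dy":0,"dz":0,"ax":0,"ay":0,"az":0,"gripper":0.3},{"dx":0,"dy":0,"dz":0,"ax":0,"ay":0,"az":0,"gripper":0.4},{"dx":0,"dy":0,"dz":0,"ax":0,"ay":0,"az":0,"gripper":0.5},{"dx":0,"dy":0,"dz":0,"ax":0,"ay":0,"az":0,"gripper":0.5}], "squeeze": 45}}

```text
clock: 12.05
eef_pos: [628.2, -275.7, 22.0]
eef_rot: [3.141, 0.0, 1.936]
wrist_force: [0.1, 0.2, 0.9]
finger_gap: 57.6
finger_force: 0.0
```

Call:
{"fn": "jog_arm", "kwargs": {"commands": [{"dx":0,"dy":0,"dz":0,"ax":0,"ay":0,"az":0,"gripper":0.6},{"dx":0,"dy":0,"dz":0,"ax":0,"ay":0,"az":0,"gripper":0.6},{"dx":0,"dy":0,"dz":0,"ax":0,"ay":0,"az":0,"gripper":0.6},{"dx":0,"dy":0,"dz":-0.3,"ax":0,"ay":0,"az":0,"gripper":0.6},{"dx":0,"dy":0,"dz":-0.8,"ax":0,"ay":0,"az":0,"gripper":0.6},{"dx":0,"dy":0,"dz":-0.8,"ax":0,"ay":0,"az":0,"gripper":0.6},{"dx":0,"dy":0,"dz":-0.8,"ax":0,"ay":0,"az":0,"gripper":0.6},{"dx":0,"dy":0,"dz":-0.3,"ax":0,"ay":0,"az":0,"gripper":0.6},{"dx":0,"dy":0,"dz":0,"ax":0,"ay":0,"az":0,"gripper":0.6}]}}

```text
clock: 13.18
eef_pos: [628.2, -275.7, 142.1]
eef_rot: [3.141, 0.001, 1.936]
wrist_force: [-0.2, -0.1, -1.6]
finger_gap: 54.5
finger_force: 45.0
```

```bash
python3 go.py 615.2 -22.5 130 88.8
```

```text
pos [ 627.8 -275.6  140.9] yaw 110.91 units dx,dy,dz [6.023 1.963 0.273] az 2.211
```

Call:
{"fn": "jog_arm", "kwargs": {"commands": [{"dx":0,"dy":0,"dz":0,"ax":0,"ay":0,"az":0.7,"gripper":0.6},{"dx":0,"dy":0,"dz":0,"ax":0,"ay":0,"az":0.8,"gripper":0.6},{"dx":0,"dy":0,"dz":0,"ax":0,"ay":0,"az":0.7,"gripper":0.6},{"dx":0.9,"dy":-0.1,"dz":0,"ax":0,"ay":0,"az":0,"gripper":0.6},{"dx":1,"dy":-0.1,"dz":0,"ax":0,"ay":0,"az":0,"gripper":0.6},{"dx":1,"dy":-0.1,"dz":0,"ax":0,"ay":0,"az":0,"gripper":0.6},{"dx":1,"dy":-0.1,"dz":0,"ax":0,"ay":0,"az":0,"gripper":0.6},{"dx":1,"dy":-0.05,"dz":0,"ax":0,"ay":0,"az":0,"gripper":0.6},{"dx":0.9,"dy":0,"dz":0,"ax":0,"ay":0,"az":0,"gripper":0.6},{"dx":0.5,"dy":0,"dz":0,"ax":0,"ay":0,"az":0,"gripper":0.6}]}}

```text
clock: 14.48
eef_pos: [614.4, -21.9, 140.5]
eef_rot: [-3.14, -0.0, 1.553]
wrist_force: [-0.2, -0.2, -1.9]
finger_gap: 54.9
finger_force: 45.0
```

Call:
{"fn": "jog_arm", "kwargs": {"commands": [{"dx":0,"dy":0,"dz":0,"ax":0,"ay":0,"az":0,"gripper":0.6}]}}

```text
clock: 14.6
eef_pos: [614.7, -22.7, 141.0]
eef_rot: [-3.14, -0.0, 1.553]
wrist_force: [0.4, -0.2, -0.8]
finger_gap: 54.9
finger_force: 45.0
```

```bash
python3 - <<'E'
from go import *
go(615.2,-22.5,40,88.8)
s=cams.camera("side");cv2.imwrite("pics/s2.png",s["image"][150:350,200:460][:,:,::-1].repeat(3,0).repeat(3,1)[:600,:780])
E
```

```text
pos [614.7 -22.7 141. ] yaw 88.99 units dx,dy,dz [0.006 0.012 2.526] az 0.019
```

View pics/s2.png

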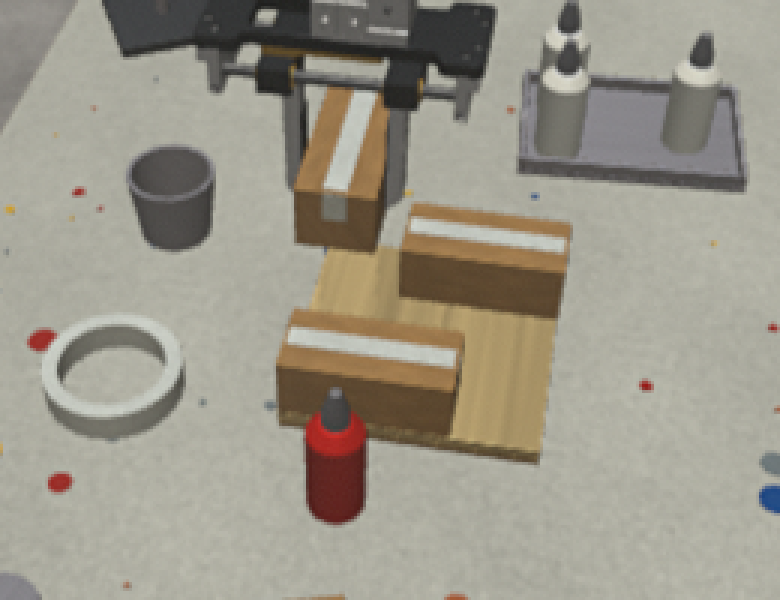

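The carton is held level and the bottle stands upright in the tray. Now I'll lower it.

Call:
{"fn": "jog_arm", "kwargs": {"commands": [{"dx":0,"dy":0,"dz":0.5,"ax":0,"ay":0,"az":0,"gripper":0.6},{"dx":0,"dy":0,"dz":0.7,"ax":0,"ay":0,"az":0,"gripper":0.6},{"dx":0,"dy":0,"dz":0.6,"ax":0,"ay":0,"az":0,"gripper":0.6},{"dx":0,"dy":0,"dz":0.4,"ax":0,"ay":0,"az":0,"gripper":0.6},{"dx":0,"dy":0,"dz":0.2,"ax":0,"ay":0,"az":0,"gripper":0.6},{"dx":0,"dy":0,"dz":0.08,"ax":0,"ay":0,"az":0,"gripper":0.6},{"dx":0,"dy":0,"dz":0,"ax":0,"ay":0,"az":0,"gripper":0.6}]}}

```text
clock: 15.52
eef_pos: [615.2, -23.5, 43.1]
eef_rot: [3.141, 0.0, 1.552]
wrist_force: [-0.0, 1.1, -1.3]
finger_gap: 54.7
finger_force: 45.0
```

Call:
{"fn": "jog_arm", "kwargs": {"commands": [{"dx":0,"dy":0,"dz":0.05,"ax":0,"ay":0,"az":0,"gripper":0.6},{"dx":0,"dy":0,"dz":0.04,"ax":0,"ay":0,"az":0,"gripper":0.6},{"dx":0,"dy":0,"dz":0,"ax":0,"ay":0,"az":0,"gripper":0.6}]}}

```text
clock: 15.9
eef_pos: [615.1, -23.4, 40.0]
eef_rot: [3.141, 0.0, 1.552]
wrist_force: [-3.0, 0.1, 6.2]
finger_gap: 54.6
finger_force: 45.0
```

Call:
{"fn": "jog_arm", "kwargs": {"commands": [{"dx":0,"dy":0,"dz":0,"ax":0,"ay":0,"az":0,"gripper":0.5},{"dx":0,"dy":0,"dz":0,"ax":0,"ay":0,"az":0,"gripper":0.3},{"dx":0,"dy":0,"dz":0,"ax":0,"ay":0,"az":0,"gripper":0.2},{"dx":0,"dy":0,"dz":0,"ax":0,"ay":0,"az":0,"gripper":0.2},{"dx":0,"dy":0,"dz":-0.6,"ax":0,"ay":0,"az":0,"gripper":0.2},{"dx":0,"dy":0,"dz":-1,"ax":0,"ay":0,"az":0,"gripper":0},{"dx":0,"dy":0,"dz":-1,"ax":0,"ay":0,"az":0,"gripper":0},{"dx":0,"dy":0,"dz":-1,"ax":0,"ay":0,"az":0,"gripper":0},{"dx":0.5,"dy":-0.3,"dz":0,"ax":0,"ay":0,"az":0,"gripper":0},{"dx":0.9,"dy":-0.6,"dz":0,"ax":0,"ay":0,"az":0,"gripper":0}]}}

```text
clock: 17.15
eef_pos: [579.9, 33.2, 183.2]
eef_rot: [3.141, 0.0, 1.55]
wrist_force: [-0.1, 0.7, -0.6]
finger_gap: 94.1
finger_force: 0.0
```

Call:
{"fn": "jog_arm", "kwargs": {"commands": [{"dx":0.9,"dy":-0.6,"dz":0,"ax":0,"ay":0,"az":-0.2,"gripper":0},{"dx":0.9,"dy":-0.6,"dz":0,"ax":0,"ay":0,"az":0,"gripper":0},{"dx":0.9,"dy":-0.6,"dz":0,"ax":0,"ay":0,"az":0,"gripper":0},{"dx":0.9,"dy":-0.6,"dz":0,"ax":0,"ay":0,"az":0,"gripper":0},{"dx":0.9,"dy":-0.6,"dz":0,"ax":0,"ay":0,"az":0,"gripper":0},{"dx":0.9,"dy":-0.6,"dz":0,"ax":0,"ay":0,"az":0,"gripper":0},{"dx":0.6,"dy":-0.4,"dz":0,"ax":0,"ay":0,"az":0,"gripper":0},{"dx":0,"dy":0,"dz":0,"ax":0,"ay":0,"az":0,"gripper":0}]}}

```text
clock: 18.15
eef_pos: [416.7, 272.6, 183.2]
eef_rot: [3.141, -0.0, 1.589]
wrist_force: [0.2, -0.8, 0.1]
finger_gap: 93.8
finger_force: 0.0
```

```bash
python3 go.py 407.5 302.5 22 90.7; python3 - <<'E'
from meas import *
t=cams.camera("top");cv2.imwrite("pics/t3.png",t["image"][:,:,::-1])
for uv in[(352,292),(284,251),(340,235)]:
    b,tp=topface(t,uv);print([np.round(x,1) for x in boxw(t,b,68)],[np.round(x,1) for x in boxw(t,cv2.boxPoints(tp),68)],tp[0])
E
```

```text
pos [417.3 271.8 183.1] yaw 91.0 units dx,dy,dz [ 0.773 -0.232  4.028] az 0.03
[array([518.8, -69.2]), np.float64(119.0), np.float64(55.2), np.float64(178.2)] [array([519.6, -70.6]), np.float64(113.3), np.float64(15.8), np.float64(178.4)] (351.7336120605469, 292.43035888671875)
[array([583.8,  54.3]), np.float64(117.2), np.float64(54.2), np.float64(179.3)] [array([585.4,  55.2]), np.float64(112.7), np.float64(15.5), np.float64(179.2)] (284.3397216796875, 250.982666015625)
[array([614. , -40.4]), np.float64(118.9), np.float64(52.4), np.float64(88.8)] [array([615.8, -41.2]), np.float64(113.5), np.float64(14.8), np.float64(88.9)] (338.8809814453125, 238.27964782714844)
```

View pics/t3.png

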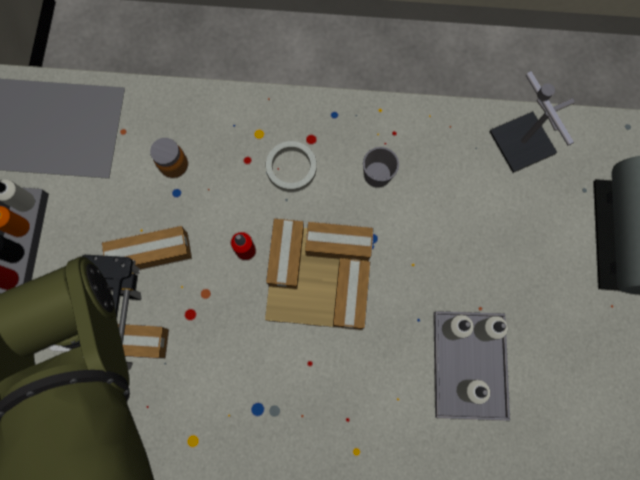

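B lies in gap_1 at (339,238), measured within 1 mm of its place. The bottle stands in the free tray half at (478,391). Next is carton A at (129,340).

Call:
{"fn": "jog_arm", "kwargs": {"commands": [{"dx":0.5,"dy":-0.23,"dz":0,"ax":0,"ay":0,"az":0.03,"gripper":0},{"dx":0.27,"dy":0,"dz":0.6,"ax":0,"ay":0,"az":0,"gripper":0},{"dx":0,"dy":0,"dz":0.9,"ax":0,"ay":0,"az":0,"gripper":0},{"dx":0,"dy":0,"dz":0.9,"ax":0,"ay":0,"az":0,"gripper":0},{"dx":0,"dy":0,"dz":0.8,"ax":0,"ay":0,"az":0,"gripper":0},{"dx":0,"dy":0,"dz":0.5,"ax":0,"ay":0,"az":0,"gripper":0},{"dx":0,"dy":0,"dz":0.3,"ax":0,"ay":0,"az":0,"gripper":0},{"dx":0,"dy":0,"dz":0,"ax":0,"ay":0,"az":0,"gripper":0.2}]}}

```text
clock: 19.25
eef_pos: [408.0, 301.6, 22.7]
eef_rot: [-3.141, 0.001, 1.581]
wrist_force: [0.8, 0.1, 0.1]
finger_gap: 87.4
finger_force: 0.0
```

Call:
{"fn": "jog_arm", "kwargs": {"commands": [{"dx":0,"dy":0,"dz":0,"ax":0,"ay":0,"az":0,"gripper":0.35},{"dx":0,"dy":0,"dz":0,"ax":0,"ay":0,"az":0,"gripper":0.45},{"dx":0,"dy":0,"dz":0,"ax":0,"ay":0,"az":0,"gripper":0.55},{"dx":0,"dy":0,"dz":0,"ax":0,"ay":0,"az":0,"gripper":0.6},{"dx":0,"dy":0,"dz":0,"ax":0,"ay":0,"az":0,"gripper":0.6},{"dx":0,"dy":0,"dz":0,"ax":0,"ay":0,"az":0,"gripper":0.6}]}}

```text
clock: 20.0
eef_pos: [407.9, 302.3, 23.4]
eef_rot: [3.141, -0.0, 1.582]
wrist_force: [-0.3, -1.2, 5.7]
finger_gap: 54.7
finger_force: 45.0
```

Call:
{"fn": "jog_arm", "kwargs": {"commands": [{"dx":0,"dy":0,"dz":-0.3,"ax":0,"ay":0,"az":0,"gripper":0.6},{"dx":0,"dy":0,"dz":-0.8,"ax":0,"ay":0,"az":0,"gripper":0.6},{"dx":0,"dy":0,"dz":-0.9,"ax":0,"ay":0,"az":0,"gripper":0.6},{"dx":0,"dy":0,"dz":-0.9,"ax":0,"ay":0,"az":0,"gripper":0.6},{"dx":0,"dy":0,"dz":0,"ax":0,"ay":0,"az":0.18,"gripper":0.6},{"dx":-0.6,"dy":0.2,"dz":0,"ax":0,"ay":0,"az":0,"gripper":0.6},{"dx":-1,"dy":0.25,"dz":0,"ax":0,"ay":0,"az":0,"gripper":0.6},{"dx":-1,"dy":0.25,"dz":0,"ax":0,"ay":0,"az":0,"gripper":0.6},{"dx":-1,"dy":0.25,"dz":0,"ax":0,"ay":0,"az":0,"gripper":0.6},{"dx":-1,"dy":0.25,"dz":0,"ax":0,"ay":0,"az":0,"gripper":0.6}]}}

```text
clock: 21.25
eef_pos: [451.6, 115.8, 138.3]
eef_rot: [-3.14, 0.0, 1.549]
wrist_force: [-0.4, 0.2, -1.3]
finger_gap: 55.0
finger_force: 45.0
```

Call:
{"fn": "jog_arm", "kwargs": {"commands": [{"dx":-1,"dy":0.25,"dz":0,"ax":0,"ay":0,"az":0,"gripper":0.6},{"dx":-1,"dy":0.25,"dz":0,"ax":0,"ay":0,"az":0,"gripper":0.6},{"dx":-0.6,"dy":0.2,"dz":0,"ax":0,"ay":0,"az":0,"gripper":0.6},{"dx":0,"dy":0,"dz":0,"ax":0,"ay":0,"az":0,"gripper":0.6}]}}

```text
clock: 21.75
eef_pos: [477.6, 11.6, 138.3]
eef_rot: [-3.14, -0.0, 1.547]
wrist_force: [-0.5, 0.0, -0.6]
finger_gap: 54.7
finger_force: 45.0
```

```bash
python3 go.py 488.8 6.1 41.3 88.8
```

```text
pos [477.4  12.5 138.4] yaw 88.71 units dx,dy,dz [-0.154  0.289  2.427] az -0.009
```

Call:
{"fn": "jog_arm", "kwargs": {"commands": [{"dx":-0.15,"dy":0.29,"dz":0,"ax":0,"ay":0,"az":0,"gripper":0.6},{"dx":0,"dy":0,"dz":0.3,"ax":0,"ay":0,"az":0,"gripper":0.6},{"dx":0,"dy":0,"dz":0.6,"ax":0,"ay":0,"az":0,"gripper":0.6},{"dx":0,"dy":0,"dz":0.3,"ax":0,"ay":0,"az":0,"gripper":0.6},{"dx":0,"dy":0,"dz":0,"ax":0,"ay":0,"az":0,"gripper":0.6}]}}

```text
clock: 22.42
eef_pos: [488.8, 6.7, 90.2]
eef_rot: [-3.14, -0.0, 1.55]
wrist_force: [-0.2, -0.4, -0.7]
finger_gap: 54.5
finger_force: 45.0
```

```bash
python3 go.py 488.8 6.1 41.3 88.8
```

```text
pos [489.3   6.6  91. ] yaw 88.82 units dx,dy,dz [-0.012 -0.012  1.243] az 0.002
```

Call:
{"fn": "jog_arm", "kwargs": {"commands": [{"dx":-0.01,"dy":-0.01,"dz":0.4,"ax":0,"ay":0,"az":0,"gripper":0.6},{"dx":0,"dy":0,"dz":0.4,"ax":0,"ay":0,"az":0,"gripper":0.6},{"dx":0,"dy":0,"dz":0.2,"ax":0,"ay":0,"az":0,"gripper":0.6},{"dx":0,"dy":0,"dz":0.1,"ax":0,"ay":0,"az":0,"gripper":0.6},{"dx":0,"dy":0,"dz":0.08,"ax":0,"ay":0,"az":0,"gripper":0.6},{"dx":0,"dy":0,"dz":0.03,"ax":0,"ay":0,"az":0,"gripper":0.6},{"dx":0,"dy":0,"dz":0,"ax":0,"ay":0,"az":0,"gripper":0.6}]}}

```text
clock: 23.35
eef_pos: [489.0, 6.0, 42.8]
eef_rot: [3.141, -0.0, 1.55]
wrist_force: [0.9, -0.1, -0.7]
finger_gap: 54.9
finger_force: 45.0
```

Call:
{"fn": "jog_arm", "kwargs": {"commands": [{"dx":0,"dy":0,"dz":0.05,"ax":0,"ay":0,"az":0,"gripper":0.6},{"dx":0,"dy":0,"dz":0,"ax":0,"ay":0,"az":0,"gripper":0.6}]}}

```text
clock: 23.6
eef_pos: [489.1, 6.0, 41.4]
eef_rot: [3.141, 0.0, 1.55]
wrist_force: [-3.4, 0.4, 9.5]
finger_gap: 54.4
finger_force: 45.0
```

Contact at the expected height. I'll release, lift and clear the view.

Call:
{"fn": "jog_arm", "kwargs": {"commands": [{"dx":0,"dy":0,"dz":0,"ax":0,"ay":0,"az":0,"gripper":0.5},{"dx":0,"dy":0,"dz":0,"ax":0,"ay":0,"az":0,"gripper":0.3},{"dx":0,"dy":0,"dz":0,"ax":0,"ay":0,"az":0,"gripper":0.2},{"dx":0,"dy":0,"dz":0,"ax":0,"ay":0,"az":0,"gripper":0.2},{"dx":0,"dy":0,"dz":-0.6,"ax":0,"ay":0,"az":0,"gripper":0.2},{"dx":0,"dy":0,"dz":-1,"ax":0,"ay":0,"az":0,"gripper":0.2},{"dx":0,"dy":0,"dz":-1,"ax":0,"ay":0,"az":0,"gripper":0.2},{"dx":0,"dy":0,"dz":-1,"ax":0,"ay":0,"az":0,"gripper":0.2},{"dx":0.9,"dy":-0.3,"dz":0,"ax":0,"ay":0,"az":0,"gripper":0.2},{"dx":1,"dy":-0.3,"dz":0,"ax":0,"ay":0,"az":0,"gripper":0.2}]}}

```text
clock: 24.85
eef_pos: [466.2, 83.1, 185.0]
eef_rot: [3.141, -0.0, 1.549]
wrist_force: [-0.0, -0.3, -0.1]
finger_gap: 74.8
finger_force: 0.0
```

Call:
{"fn": "jog_arm", "kwargs": {"commands": [{"dx":1,"dy":-0.3,"dz":0,"ax":0,"ay":0,"az":0,"gripper":0.2},{"dx":1,"dy":-0.3,"dz":0,"ax":0,"ay":0,"az":0,"gripper":0.2},{"dx":1,"dy":-0.3,"dz":0,"ax":0,"ay":0,"az":0,"gripper":0.2},{"dx":1,"dy":-0.3,"dz":0,"ax":0,"ay":0,"az":0,"gripper":0.2},{"dx":1,"dy":-0.3,"dz":0,"ax":0,"ay":0,"az":0,"gripper":0.2},{"dx":0,"dy":0,"dz":0,"ax":0,"ay":0,"az":0,"gripper":0.2}]}}

```text
clock: 25.6
eef_pos: [409.8, 285.5, 184.4]
eef_rot: [-3.141, 0.0, 1.553]
wrist_force: [-0.5, -0.5, 0.1]
finger_gap: 75.2
finger_force: 0.0
```

```bash
python3 - <<'E'
from meas import *
t=cams.camera("top");s=cams.camera("side")
cv2.imwrite("pics/t4.png",np.hstack([cv2.resize(t["image"][180:430,200:530],(400,303)),cv2.resize(s["image"][100:350,200:530],(400,303))])[:,:,::-1])
S=tapes(s,120)
for uv in[(352,292),(284,251),(340,238),(300,305)]:
    b,tp=topface(t,uv);P=[boxw(t,b,68),boxw(t,cv2.boxPoints(tp),68)]
    q=min(S,key=lambda q:tri(t,tp[0],s,q[0][0])[1]+np.hypot(*(proj(s,[*P[1][0],68])-q[0][0])))
    for p in P:
        d=p[0]-[552,-8];a=np.radians(-1.2);print(np.round([*p[0],d[0]*np.cos(a)+d[1]*np.sin(a),-d[0]*np.sin(a)+d[1]*np.cos(a),p[1],p[2],p[3]],1))
    print("   z",tri(t,tp[0],s,q[0][0])[0].round(1))
print(manip.read_state()["clock"])
E
```

```text
[518.8 -69.2 -31.9 -61.9 119.   55.2 178.2]
[520.1 -70.4 -30.6 -63.1 111.8  15.2 178.8]
   z [521.5 -70.6  70. ]
[583.6  54.4  30.3  63.  116.8  54.  179.3]
[585.4  55.2  32.1  63.9 112.7  15.1 179.2]
   z [584.   55.1  70.2]
[614.2 -40.5  62.9 -31.2 118.9  52.4  88.7]
[615.7 -40.7  64.4 -31.3 112.   14.4  88.7]
   z [615.4 -40.7  67.6]
[489.8  23.6 -62.9  30.3 119.   54.5  89.1]
[490.4  25.  -62.3  31.7 112.5  14.6  88.9]
   z [500.6  20.4 148.2]
25.7
```

View pics/t4.png

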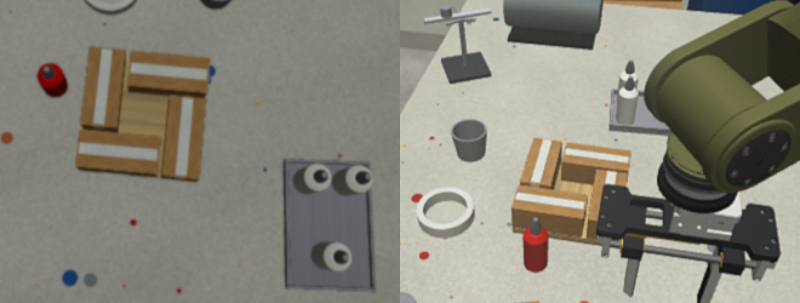

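The pinwheel is complete. All four cartons measure within about 2 mm of their places, and the bottle is upright in the tray at crop pixel (338,257). A's height reading of 148 is a false match, because the arm hides its tape in the side view. A's touchdown height of 41.4 mm and its top-view size fit a carton lying flat. The gripper is clear.

```bash
python3 -c "
from cell import job
print(job.sign_off())"
```

```text
the job is handed in; nothing more can be done
None
```

I handed the job in at about 26 s: both short cartons are in the gaps, all four measure within about 2 mm of their pinwheel places, and the bottle stands upright in the tray (sign-off returned no verdict).

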